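# Switch the seesaw gate of a sample-tin sorter over to the empty chute

### The job

The left chute of the sample-tin sorter is full, and the next tin is waiting on the seesaw gate. With a fingertip, first push the stop bar by its knob away from the mouth of the empty right chute until it is fully swung open; then press down the raised right tab of the gate until the gate has rocked fully over its pivot, so that the waiting tin rolls down the right chute to the end stop. Touch and push only: do not grip, lift or carry the tin, and leave the tins in the full chute and everything else on the table where they are.

Things in the scene. Friction and masses are not known exactly. Their poses are not given: they have to be found in the camera images.
- rig: The sorter, of bright sheet steel, bolted down; place and yaw (up to 0.28 rad) differ. Origin on the table under the gate's middle; x points away from the robot, y to the left along gate and chutes. On each side, 93 to 248 mm out in y, a fixed chute 48 mm wide with 28 mm walls slopes down outwards at 0.17 rad to an upright end stop
- pivot (a point): Fixed point of the sorter, same axes: middle of the seesaw gate, on its pivot line at the top of its floor, 85 mm above the table. The gate is a trough 180 mm long (y), 48 mm wide inside (x), with walls 26 mm high, open at both ends
- gate (a joint): Tilt of the gate about the sorter's x axis, rad: -0.20 = left (+y) end fully down, feeding the left chute, as at the start; +0.20 = right (-y) end fully down on its stop, feeding the right chute. The pivot is stiff: the gate stays where it is left, a tin's weight does not move it; about 3 N on a press tab does
- tab_right (a point): Top centre of the gate's right press tab, an aluminium plate 36 x 36 mm, 5 mm thick, sticking out on the robot's side, clear of the trough; moves with the gate. With the gate level it is 45 mm towards the robot, 50 mm right of and 6 mm above pivot; 10 mm higher at the start, 10 mm lower when fully over to the right
- tab_left (a point): Top centre of the like press tab at the left end (y = +50 mm), down at the start
- bar (a joint): Swing of the stop bar about its upright hinge, rad: 0 = straight across the mouth of the right chute, where it stops tins; 1.57 = fully open, lying along the chute on its far side. Starts at 0 to 0.25. Opening, the knob sweeps to the right, then away from the robot. Light (under 1 N at the knob); stays where it is left
- bar_knob (a point): Top centre of the black upright knob at the free end of the stop bar: 14 mm diameter, 44 mm tall, top 142 mm above the table; moves with the bar, 83 mm from its hinge. The bar is 8 mm thick, 16 mm high, underside 99 mm above the table, above the chute's walls (84 mm and less there)
- bar_hinge (a point): Hinge of the stop bar, top of the brass hub (20 mm diameter), 116 mm above the table; fixed, in the sorter's axes 45 mm beyond (+x) and 135 mm to the right (-y) of pivot
- tin: The waiting tin: closed round tin, 50 mm diameter, 34 mm long, brown card body with aluminium ends, about 80 g, lying on its side in the low left end of the gate, against the uppermost tin of the full chute, its axis along the sorter's x. It rolls to the right by itself once the gate slopes that way. Origin at its centre
- pocket_right (a point): Where the centre of a tin is when it rests against the end stop of the right chute
- pocket_left (a point): The same for the left chute (taken by a tin at the start)
- full0: round sample tin like the others, lying on its side in the left chute, against the end stop; origin at its centre. Leave alone
- full1: round sample tin like the others, lying on its side in the left chute, the middle one of three; origin at its centre. Leave alone
- full2: round sample tin like the others, lying on its side in the left chute, the uppermost of three; origin at its centre. Leave alone
- spare: Bystander: a like tin standing upright on the table beyond the right part of the gate, 34 mm high; origin at its underside
- bowl: Bystander: white cupping bowl, 88 mm across, 58 mm high, beyond the left part of the gate; origin at its underside
- mug: Bystander: terracotta mug, 76 mm across, 85 mm high, on the right of the table; origin at its underside
- jar: Bystander: amber glass jar, 72 mm across, 110 mm high, beyond the right chute; origin at its underside
- brush: Bystander: small hand brush lying on the table at the left, nearer the robot than the left chute; origin under its middle
Mind the look-alikes: they are no part of the job. Leave any green or red look-alike of the tin alone.

How it is judged:
On the way, in this order (a step that is already met when the one before it is completed fails the run):
1. the stop bar is swung open while the gate still slopes to the left (value of joint bar above 1.4 rad and value of joint gate below -0.1 rad), for 0.2 s.
2. the gate is rocked over to the right (value of joint gate above 0.17 rad), for 0.2 s.
At the end, for the whole second after the job is handed in: The stop bar is open (above 1.4 of 1.57 rad), the gate slopes to the right (joint above 0.17 of 0.20 rad), the waiting tin rests within 15 mm of its place against the end stop of the right chute, and the three tins of the left chute are within 15 mm of where they were (value of joint gate above 0.17 rad and value of joint bar above 1.4 rad and distance between tin and pocket_right below 0.015 m and linear speed of tin below 0.03 m/s and distance of each of full0, full1, full2 from where it was at the start of the episode below 0.015 m); the robot touches nothing.
It fails at once if the waiting tin is lifted more than about 35 mm above its height on the level gate (height (world z) of tin above 0.145 m).
It fails at once if the waiting tin is gripped or pressed hard by the fingers (contact force between the fingers and tin above 10 N).
It fails at once if a tin in the full chute or a bystander is shifted by more than 20 mm (distance of any of full0, full1, full2, spare, bowl, mug, jar, brush from where it was at the start of the episode above 0.02 m).
It also fails if it takes over 40 s, if anything falls off the work surface, if the arm or the gripper's body presses on something with over 40 N, if the wrist force passes 120 N, or if a joint passes its speed limit or range.

### The arm

A 6-joint arm with a two-finger parallel gripper is mounted at the origin on the work surface. World frame = base frame: x ahead of the robot, y to its left, z up, the work surface at z = 0. Lengths are in m, angles in rad, forces in N, time in s.
With the tool pointing down it reaches from about 0.25 to 0.725 m from the base axis. Payload 4 kg.
Tool frame: the origin (TCP) lies at the very end of the fingers, on their centre line; the grasp point (between the pads) lies 19 mm behind it; x points along the fingers, y is the direction in which the jaws open and shut, and the axes are right-handed (so a half turn about x gives the same grasp; the last joint's range is limited). The gripper opens to 85 mm and grips with 20 to 120 N. Pads are 22 mm wide; open, the fingers measure 114 mm over their backs; the gripper's body (76 mm by 85 mm) begins 54 mm behind the grasp point. The pads swing forward as they close: fully open they stand 13 mm farther back than shut.
Start: joints at [-1.116, 0.241, 0.005, 1.335, 0, 1.571], TCP at [0.22, -0.449, 0.231] pointing down, gripper open.
Joint ranges: [-2.72, 2.72], [-1.05, 1.87], [-1.09, 1.28], [-1.99, 2.15], [-1.42, 1.44], [-3.14, 3.14]. Speed limits (rad/s): [2.79, 2.79, 3.14, 3.14, 3.14, 3.14].

### API

Orientations are given as a unit quaternion [x, y, z, w].
In Python, from workcell import get_obs, camera, job_done gives the robot as it stands. The module is installed in compiled form; this text tells all that it offers.
- The arm moves only by the tool arm_command, never from a script. Its argument "motion" is a list of rows, each an object of numbers: "x", "y", "z": the shift along the tool's x, y, z in m; "roll": the turn about the tool's x in rad; "fingers": the opening, from 0 (shut) to 1 (fully open). A call has 1 to 20 rows; each row shifts and turns the pose as measured when the row begins, along the tool's axes as they then stand; what a row does not reach is not made up. A row lasts 1/12 s, in which the tool goes at most 41.7 mm and 7.16 degrees, less where a joint would pass 70% of its speed; a pose out of reach is approached as far as the arm can. A call is refused whole if a number of a shift passes 0.0417 or a number of a turn 0.125, either way. A call with a gripper value outside its range is refused whole. The fingers move at their own pace and stop on an object; the grip force is fixed at half the most. Time passes only in rows, so rows that do not move let the fingers close. It gives the time, the measured TCP pose, the force and the opening at its end, in the units of the state.
- get_obs(): the state, without advancing time (a new reading comes with each control period).
- camera(name): name is "side" or "top" or "wrist"; returns a dict with "frame" (420x560x3 uint8, red, green, blue), "intrinsics" (3x3 intrinsics, pixels), "rvec" (rotation vector, rad) and "tvec" (3), from world to camera coordinates, as OpenCV has them. Camera axes: x right, y down, z forward; pixel columns grow to the right and rows downward; lengths in m; the calibration is good to about 2 mm. A picture is of the moment at which its call begins. There is no depth.
- job_done(): hands the job in, once; it reports no verdict.
The state is a dict: "clock": time; "joint_pos": joint angles; "joint_vel": joint speeds; "tau": joint torques, N m; "eef_pos": TCP position; "tool_rot": TCP orientation; "ft_force": force on the tool from outside, world axes, zero at the start; "ft_torque": the same for the moment, N m; "grip_width": finger opening in m.
Only numpy, scipy, OpenCV 4.12 (cv2) and the standard library are available. Lean on these libraries where they do the work, as an engineer would, in place of code of your own. Each camera call takes 0.05 s, during which the arm holds its last target.

## Working session

There is one attempt and no reset: what is moved stays moved. The work goes in short steps, Python scripts to look and compute and a tool call to move; the robot and the scene stay as the last step left them, time stands still between calls to the robot, and variables do not carry over. Pictures are saved under pics/ and viewed, and the job is handed in when it is done.

Besides the shell and the picture viewer there is one more tool, called after "Request:" by a JSON object that holds its "name" and its "arguments", one argument or row to a line. arm_command: Moves the arm, as the interface text tells. Its arguments: {"type":"object","properties":{"motion":{"type":"array","items":{"type":"object","properties":{"x":{"type":"number"},"y":{"type":"number"},"z":{"type":"number"},"roll":{"type":"number"},"fingers":{"type":"number"}}}}},"required":["motion"]}

```bash
mkdir -p pics; cat > h.py <<'E'
import numpy as np, cv2
from workcell import get_obs, camera
def load(n):
    d=np.load(f'pics/{n}.npz'); return d
def snap(cam,n):
    c=camera(cam); np.savez(f'pics/{n}.npz',**{k:np.array(v) for k,v in c.items()})
    cv2.imwrite(f'pics/{n}.png',c['frame'][:,:,::-1]); return c
def proj(c,P):
    return cv2.projectPoints(np.array(P,float).reshape(-1,3),np.array(c['rvec'],float),np.array(c['tvec'],float),np.array(c['intrinsics'],float),None)[0].reshape(-1,2)
def ray(c,uv):
    R=cv2.Rodrigues(np.array(c['rvec'],float))[0]; o=-R.T@np.array(c['tvec'],float).ravel()
    d=R.T@np.linalg.inv(c['intrinsics'])@np.array([uv[0],uv[1],1.]); return o,d/np.linalg.norm(d)
def onz(c,uv,z):
    o,d=ray(c,uv); return o+d*(z-o[2])/d[2]
E
python3 - <<'E'
from h import *
for n in ['side','top','wrist']:
    c=snap(n,n+'0'); print(n,ray(c,(280,210)))
print(get_obs())
E
```

```text
side (array([0.36246039, 0.86167073, 0.891075  ]), array([ 0.1379236 , -0.77991269, -0.61050247]))
top (array([ 0.29381071, -0.08564589,  1.2340819 ]), array([ 0.17645527,  0.0021008 , -0.98430642]))
wrist (array([ 0.2791243 , -0.41933416,  0.37291565]), array([-0.22817221, -0.11362989, -0.96696726]))
{'clock': 0.15, 'joint_pos': array([-1.11600922e+00,  2.41233585e-01,  4.02730473e-03,  1.33523057e+00,
        1.57010177e-05,  1.57079688e+00]), 'joint_vel': array([-0.00053018, -0.00183386,  0.0008455 , -0.0012655 , -0.00059773,
        0.00118132]), 'tau': array([ 4.61273976e-04, -3.72635186e+01,  2.52638215e+01,  1.23597641e-02,
        2.10746953e-05, -5.57803062e-06]), 'eef_pos': array([ 0.21942251, -0.44873079,  0.23061822]), 'tool_rot': array([-0.68877841, -0.15997549,  0.68902911, -0.15884282]), 'ft_force': array([-0.02580168,  0.78743394,  0.34182402]), 'ft_torque': array([-0.00773951, -0.03759334, -0.02687788]), 'grip_width': 0.08520890445600508}
```

View pics/top0.png

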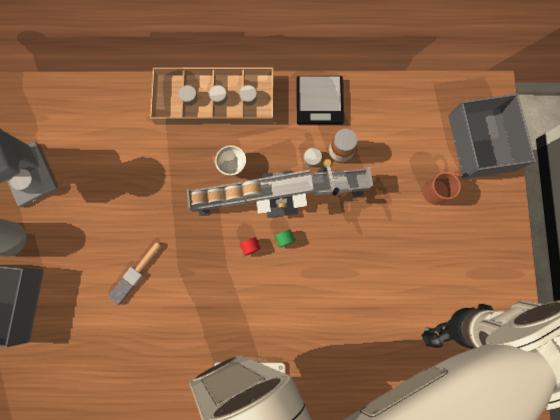

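View pics/side0.png

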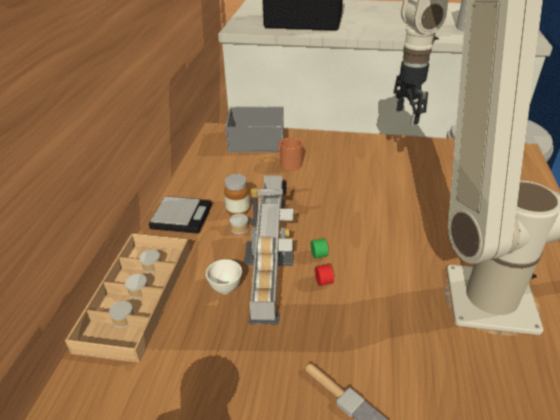

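```bash
python3 - <<'E'
from h import *
a=cv2.imread('pics/top0.png')[130:260,180:390]; cv2.imwrite('pics/tc.png',cv2.resize(a,None,fx=3.8,fy=3.8,interpolation=cv2.INTER_CUBIC))
a=cv2.imread('pics/side0.png')[165:325,210:340]; cv2.imwrite('pics/sc.png',cv2.resize(a,None,fx=3.75,fy=3.75,interpolation=cv2.INTER_CUBIC))
E
```

```text
(no output)
```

View pics/tc.png

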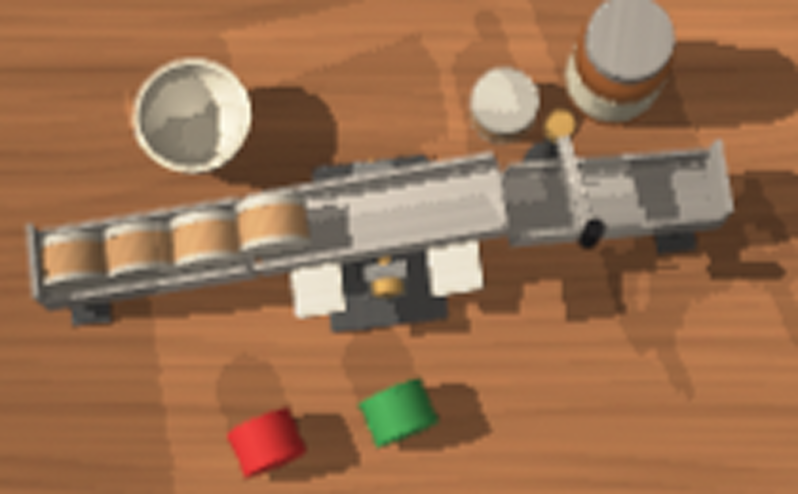

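View pics/sc.png

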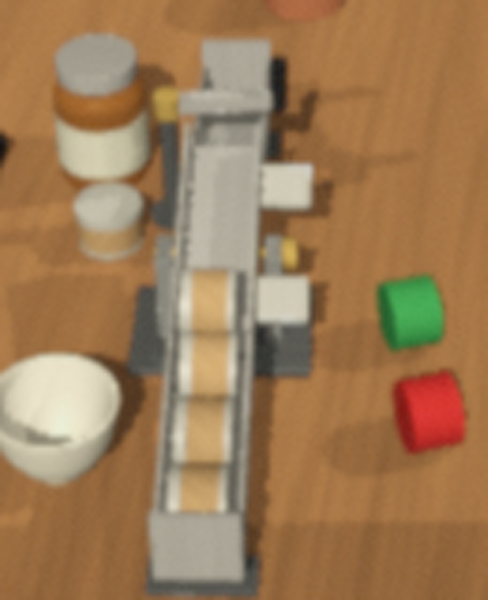

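```bash
cat > m.py <<'E'
from h import *
import sys
def meas(t,s):
    c=load(t); 
    f=c['frame']; hsv=cv2.cvtColor(f,cv2.COLOR_RGB2HSV)
    def blobs(m,x0,x1,y0,y1,name,mn=6):
        z=np.zeros_like(m); z[y0:y1,x0:x1]=m[y0:y1,x0:x1]
        n,l,st,ce=cv2.connectedComponentsWithStats(z.astype(np.uint8))
        for i in range(1,n):
            if st[i,4]>=mn: print(name,ce[i].round(1),st[i])
    g=f.astype(int)
    blobs((g.min(2)>195),250,320,190,220,'tab')
    blobs((hsv[...,0]<28)&(hsv[...,0]>15)&(hsv[...,1]>110)&(hsv[...,2]>140),240,350,140,215,'brass')
    blobs((g.max(2)<60),325,350,175,200,'dark')
    c=load(s);f=c['frame'];hsv=cv2.cvtColor(f,cv2.COLOR_RGB2HSV);g=f.astype(int)
    print('side')
    blobs((g.min(2)>195),270,300,200,260,'tab')
    blobs((hsv[...,0]<28)&(hsv[...,0]>15)&(hsv[...,1]>130)&(hsv[...,2]>140),240,300,180,250,'brass')
    blobs((g.max(2)<60),270,300,175,205,'dark')
meas('top0','side0')
E
python3 m.py; python3 - <<'E'
from h import *
t=load('top0')
tr=onz(t,(300,200.8),.101);tl=onz(t,(263.7,206.6),.081);hb=onz(t,(327.4,162.6),.116);kn=onz(t,(337.6,189.5),.142);kb=onz(t,(334,194),.1)
print(tr,tl,np.linalg.norm(tr-tl),hb,kn,kb,np.linalg.norm((hb-kn)[:2]),)
v=(tl-tr)[:2];yaw=np.arctan2(-v[0],v[1]);print('yaw',yaw)
E
```

```text
tab [299.  200.1] [293 194  13  13 128]
tab [263.1 205.8] [257 200  13  13 129]
brass [327.  162.1] [324 159   7   7  43]
brass [246.5 188.1] [245 185   5   7  25]
brass [280.6 204.7] [278 203   6   5  23]
dark [335.3 191.1] [332 188   7   7  33]
side
brass [253.8 191.9] [251 187   7  10  54]
brass [287.4 231.3] [286 227   4  10  32]
dark [284.  187.1] [283 181   3  14  37]
dark [282.5 202.5] [282 201   2   4   8]
[ 0.52199526 -0.13662065  0.101     ] [ 0.50982977 -0.03891726  0.081     ] 0.10046866358991978 [ 0.62345505 -0.21000281  0.116     ] [ 0.54366981 -0.23213992  0.142     ] [ 0.54090742 -0.22786175  0.1       ] 0.0827993761600428
yaw 0.12387688088241366
```

```bash
python3 - <<'E'
from h import *
t=load('top0');s=load('side0')
tr=onz(t,(299,200.1),.101);tl=onz(t,(263.1,205.8),.081);hb=onz(t,(327,162.1),.116);kn=onz(t,(337,189.),.142)
A=np.array([[-.045,-.0478],[-.045,.0502],[.045,-.135]]);B=np.array([tr,tl,hb])[:,:2]
a=A-A.mean(0);b=B-B.mean(0);yaw=np.arctan2((a[:,0]*b[:,1]-a[:,1]*b[:,0]).sum(),(a*b).sum())
R=np.array([[np.cos(yaw),-np.sin(yaw)],[np.sin(yaw),np.cos(yaw)]]);p=B.mean(0)-R@A.mean(0)
print('yaw',yaw,'pivot',p,'res',((A@R.T+p)-B).round(4).tolist())
print(tr,tl,hb,kn)
kr=R.T@(kn[:2]-hb[:2]);print('knob in rig rel hinge',kr,np.hypot(*kr),'bar',np.arctan2(-kr[1],-kr[0]))
W=lambda x,y:R@np.array([x,y])+p
for c,n in((t,'top'),(s,'side')):
    im=c['frame'].copy()[:,:,::-1].copy()
    # predictions
    pts={'tr':[*W(-.045,-.0478),.101],'tl':[*W(-.045,.0502),.081],'hub':[*W(.045,-.135),.116],'knob':[kn[0],kn[1],.142]}
    for k,P in pts.items(): print(n,k,proj(c,[P])[0].round(1))
print('base angle/mm pr ', p)
E
```

```text
yaw 0.1283707385366038 pivot [ 0.56281215 -0.08097246] res [[0.0004, -0.0002], [-0.0003, 0.0003], [-0.0001, -0.0001]]
[ 0.52390006 -0.13396176  0.101     ] [ 0.51203779 -0.03726785  0.081     ] [ 0.62484412 -0.20895753  0.116     ] [ 0.54499355 -0.23062028  0.142     ]
knob in rig rel hinge [-0.08196677 -0.01126216] 0.08273685799377324 bar 0.13654406756838788
top tr [299.1 200. ]
top tl [263.  205.9]
top hub [327.1 162.1]
top knob [337. 189.]
side tr [285.4 213.6]
side tl [284.4 243.8]
side hub [253.8 189.8]
side knob [283.2 179.9]
base angle/mm pr  [ 0.56281215 -0.08097246]
```

View pics/wrist0.png

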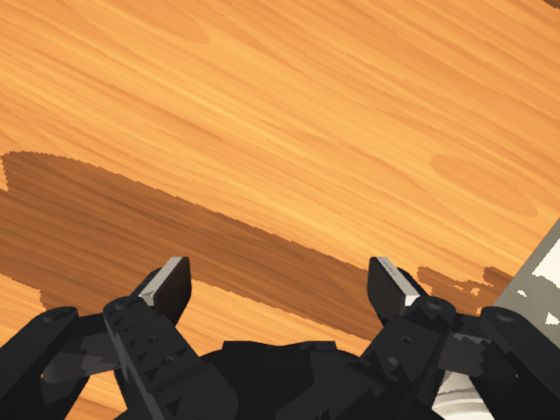

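```bash
cat > plan.py <<'E'
from h import *
from scipy.spatial.transform import Rotation as Ro
yaw=.1284;p=np.array([.5628,-.0810]);c_,s_=np.cos(yaw),np.sin(yaw);R2=np.array([[c_,-s_],[s_,c_]])
W=lambda x,y,z:np.array([*(R2@[x,y]+p),z])
def tool():
    o=get_obs();return o,Ro.from_quat(o['tool_rot']).as_matrix(),np.array(o['eef_pos'])
def delta(P): 
    o,T,e=tool(); return (T.T@(P-e)).round(4)
def rig():
    o,T,e=tool(); q=R2.T@(e[:2]-p); return q.round(4),e[2].round(4)
E
python3 - <<'E'
from plan import *
o,T,e=tool();print(T.round(3));print(rig())
d=T[:2,1];print('tool y in rig',R2.T@d,np.arctan2(*(R2.T@d)[::-1]))
t=load('top0');print('jar',onz(t,(346,138),.11),R2.T@(onz(t,(346,138),.11)[:2]-p))
print(delta(W(-.040,-.110,.23)))
E
```

```text
[[-0.001  0.439 -0.898]
 [ 0.001 -0.898 -0.439]
 [-1.    -0.002 -0.   ]]
(array([-0.3876, -0.3207]), np.float64(0.2306))
tool y in rig [ 0.32062201 -0.94720581] -1.244409782417254
jar [ 0.69467209 -0.26249078  0.11      ] [ 0.10754708 -0.19688265]
[ 0.0008 -0.0881 -0.3969]
```

Request:
{"name": "arm_command", "arguments": {
  "motion": [
    {"roll": 0.11, "fingers": 0},
    {"roll": 0.11, "fingers": 0},
    {"roll": 0.11, "fingers": 0},
    {"fingers": 0},
    {"z": -0.03, "y": -0.015, "fingers": 0},
    {"z": -0.035, "y": -0.02, "fingers": 0},
    {"z": -0.035, "y": -0.02, "fingers": 0},
    {"z": -0.035, "y": -0.02, "fingers": 0},
    {"z": -0.035, "y": -0.02, "fingers": 0},
    {"z": -0.035, "y": -0.02, "fingers": 0},
    {"z": -0.035, "y": -0.02, "fingers": 0},
    {"z": -0.03, "y": -0.02, "fingers": 0},
    {"fingers": 0},
    {"fingers": 0}
  ]
}}

```text
schema error: expected keys x, y, z, roll, fingers
```

```bash
python3 - <<'E'
from plan import *
o,T,e=tool();print(rig(),o['grip_width'],o['clock'],o['joint_pos'].round(2));d=R2.T@T[:2,1];print(d,T[:,0]);print(delta(W(-.037,-.115,.23)))
E
```

```text
(array([-0.3876, -0.3207]), np.float64(0.2306)) 0.08520890445600508 0.15 [-1.12  0.24  0.    1.34  0.    1.57]
[ 0.32062201 -0.94720581] [-7.06529131e-04  1.48066818e-03 -9.99998654e-01]
[ 0.0008 -0.0825 -0.3981]
```

All keys are needed in each row.

Request:
{"name": "arm_command", "arguments": {
  "motion": [
    {"x": 0, "y": 0, "z": 0, "roll": 0.11, "fingers": 0},
    {"x": 0, "y": 0, "z": 0, "roll": 0.11, "fingers": 0},
    {"x": 0, "y": 0, "z": 0, "roll": 0.11, "fingers": 0},
    {"x": 0, "y": 0, "z": 0, "roll": 0, "fingers": 0},
    {"x": 0, "y": -0.015, "z": -0.03, "roll": 0, "fingers": 0},
    {"x": 0, "y": -0.02, "z": -0.035, "roll": 0, "fingers": 0},
    {"x": 0, "y": -0.02, "z": -0.035, "roll": 0, "fingers": 0},
    {"x": 0, "y": -0.02, "z": -0.035, "roll": 0, "fingers": 0},
    {"x": 0, "y": -0.02, "z": -0.035, "roll": 0, "fingers": 0},
    {"x": 0, "y": -0.02, "z": -0.035, "roll": 0, "fingers": 0},
    {"x": 0, "y": -0.02, "z": -0.035, "roll": 0, "fingers": 0},
    {"x": 0, "y": -0.02, "z": -0.03, "roll": 0, "fingers": 0},
    {"x": 0, "y": 0, "z": 0, "roll": 0, "fingers": 0}
  ]
}}

```text
clock: 1.23
eef_pos: [0.4772, -0.2569, 0.2259]
tool_rot: [-0.704, -0.047, 0.707, -0.042]
ft_force: [1.2, -0.8, -0.2]
grip_width: 0.0
```

```bash
python3 - <<'E'
from plan import *
o,T,e=tool();print(rig(),o['grip_width'],o['clock'],o['joint_pos'].round(2));d=R2.T@T[:2,1];print(d,T[:,0]);print(delta(W(-.037,-.115,.23)))
E
```

```text
(array([-0.1074, -0.1635]), np.float64(0.2259)) 3.0160432955063585e-05 1.2333 [-0.5   0.33  0.11  1.36  0.    2.52]
[-0.00215403 -0.99997706] [-0.00400094  0.00596496 -0.99997421]
[-0.004  -0.0487 -0.0703]
```

Request:
{"name": "arm_command", "arguments": {
  "motion": [
    {"x": 0, "y": -0.025, "z": -0.035, "roll": 0, "fingers": 0},
    {"x": 0, "y": -0.024, "z": -0.035, "roll": 0, "fingers": 0},
    {"x": 0, "y": 0, "z": 0, "roll": 0, "fingers": 0}
  ]
}}

```text
clock: 1.48
eef_pos: [0.5371, -0.2017, 0.2247]
tool_rot: [-0.704, -0.05, 0.707, -0.046]
ft_force: [0.2, 0.2, 1.1]
grip_width: -0.0002
```

```bash
python3 - <<'E'
from plan import *
o,T,e=tool();print(rig());d=R2.T@T[:2,1];print(d);print(delta(W(-.037,-.115,.12)))
snap('wrist','w1');snap('side','s1')
E
```

```text
(array([-0.0409, -0.1164]), np.float64(0.2247))
[ 0.00755945 -0.99994768]
[ 0.1047 -0.0007 -0.0045]
```

View pics/w1.png

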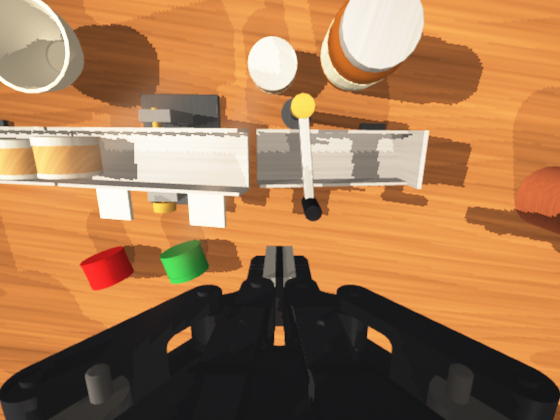

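```bash
python3 - <<'E'
from plan import *
c=load('w1')
H=W(.045,-.135,.116);print('hub',proj(c,[H]),'knobtop',proj(c,[[.545,-.2306,.142]]),'tab',proj(c,[W(-.045,-.0478,.101)]),'tip->target',proj(c,[W(-.037,-.115,.12)]))
E
```

```text
hub [[304.45440972 106.35894803]] knobtop [[317.83992803 213.44246324]] tab [[206.85260514 209.03171226]] tip->target [[278.73341442 206.42293359]]
```

Request:
{"name": "arm_command", "arguments": {
  "motion": [
    {"x": 0.035, "y": 0, "z": -0.004, "roll": 0, "fingers": 0},
    {"x": 0.035, "y": 0, "z": 0, "roll": 0, "fingers": 0},
    {"x": 0.034, "y": 0, "z": 0, "roll": 0, "fingers": 0},
    {"x": 0, "y": 0, "z": 0, "roll": 0, "fingers": 0}
  ]
}}

```text
clock: 1.92
eef_pos: [0.5357, -0.2085, 0.121]
tool_rot: [-0.704, -0.048, 0.707, -0.047]
ft_force: [-1.0, 0.8, -1.2]
grip_width: 0.0001
```

```bash
python3 - <<'E'
from plan import *
o,T,e=tool();print(rig());d=R2.T@T[:2,1];print(d);print(delta(W(-.037,-.115,.12)))
snap('wrist','w2')
E
```

```text
(array([-0.0432, -0.1229]), np.float64(0.121))
[ 0.00598772 -0.99998202]
[ 0.001  -0.0079 -0.0063]
```

View pics/w2.png

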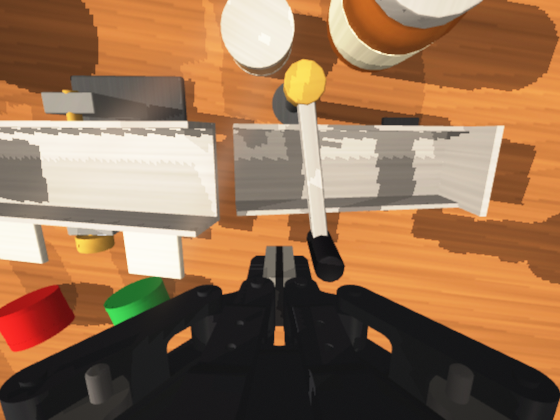

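Request:
{"name": "arm_command", "arguments": {
  "motion": [
    {"x": 0, "y": 0.002, "z": -0.006, "roll": 0, "fingers": 0},
    {"x": 0, "y": 0.01, "z": 0, "roll": 0, "fingers": 0},
    {"x": 0, "y": 0.01, "z": -0.001, "roll": 0, "fingers": 0},
    {"x": 0, "y": 0.01, "z": -0.002, "roll": 0, "fingers": 0},
    {"x": 0, "y": 0.01, "z": -0.004, "roll": 0, "fingers": 0},
    {"x": 0, "y": 0.01, "z": -0.005, "roll": 0, "fingers": 0},
    {"x": 0, "y": 0, "z": 0, "roll": 0, "fingers": 0}
  ]
}}

```text
clock: 2.55
eef_pos: [0.5688, -0.2693, 0.1394]
tool_rot: [0.712, 0.043, -0.699, 0.05]
ft_force: [-0.2, -0.2, -0.3]
grip_width: 0.0001
```

```bash
python3 - <<'E'
from plan import *
o,T,e=tool();print(rig(),o['ft_force']);d=R2.T@T[:2,1];print(d)
q=rig()[0]-[.045,-.135];print(np.hypot(*q),np.arctan2(-q[1],-q[0]))
snap('wrist','w3')
E
```

```text
(array([-0.0182, -0.1875]), np.float64(0.1394)) [-0.17012603 -0.18680395 -0.29234036]
[ 0.00376044 -0.99993047]
0.08216136561669359 0.6931799168535439
```

View pics/w3.png

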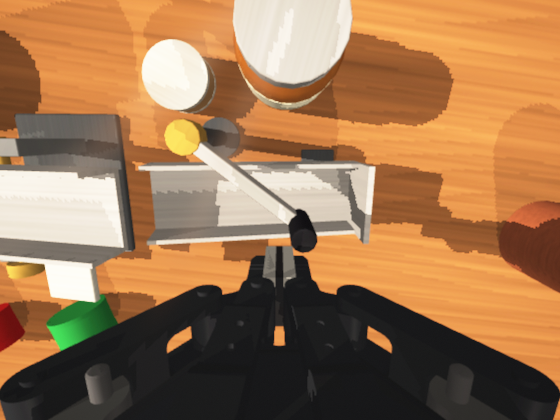

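Request:
{"name": "arm_command", "arguments": {
  "motion": [
    {"x": 0.01, "y": 0, "z": 0, "roll": 0, "fingers": 0},
    {"x": 0.008, "y": 0, "z": 0, "roll": 0, "fingers": 0},
    {"x": 0, "y": 0, "z": 0, "roll": 0, "fingers": 0}
  ]
}}

```text
clock: 2.85
eef_pos: [0.5696, -0.2707, 0.1234]
tool_rot: [0.714, 0.042, -0.697, 0.051]
ft_force: [-1.0, 0.1, -0.5]
grip_width: -0.0001
```

```bash
cat > st.py <<'E'
from plan import *
o,T,e=tool();print(rig(),o['ft_force'].round(2),o['clock']);print('toolx',T[:,0].round(3),'tooly rig',(R2.T@T[:2,1]).round(3))
q=rig()[0]-[.045,-.135];print(np.hypot(*q),np.arctan2(-q[1],-q[0]))
E
python3 st.py
```

```text
(array([-0.0175, -0.189 ]), np.float64(0.1234)) [-1.03  0.06 -0.54] 2.85
toolx [ 0.024 -0.012 -1.   ] tooly rig [ 0.003 -1.   ]
0.08259691277523633 0.7125658446552503
```

Request:
{"name": "arm_command", "arguments": {
  "motion": [
    {"x": 0.002, "y": 0.006, "z": -0.006, "roll": 0, "fingers": 0},
    {"x": 0.001, "y": 0.005, "z": -0.007, "roll": 0, "fingers": 0},
    {"x": 0.001, "y": 0.003, "z": -0.007, "roll": 0, "fingers": 0},
    {"x": 0.001, "y": 0, "z": 0, "roll": 0, "fingers": 0}
  ]
}}

```text
clock: 3.18
eef_pos: [0.5914, -0.2814, 0.1179]
tool_rot: [0.713, 0.043, -0.698, 0.051]
ft_force: [0.0, 0.4, 0.4]
grip_width: -0.0002
```

```bash
python3 st.py
```

```text
(array([ 0.0027, -0.2025]), np.float64(0.1179)) [0.04 0.37 0.44] 3.1833
toolx [ 0.021 -0.011 -1.   ] tooly rig [ 0.004 -1.   ]
0.07965889780809172 1.0109994072334723
```

Next target about (0.016, -0.212), then (0.028, -0.216).

Request:
{"name": "arm_command", "arguments": {
  "motion": [
    {"x": -0.001, "y": 0.006, "z": -0.006, "roll": 0, "fingers": 0},
    {"x": -0.001, "y": 0.004, "z": -0.006, "roll": 0, "fingers": 0},
    {"x": 0, "y": 0.003, "z": -0.006, "roll": 0, "fingers": 0},
    {"x": 0, "y": 0, "z": 0, "roll": 0, "fingers": 0}
  ]
}}

```text
clock: 3.52
eef_pos: [0.6112, -0.2911, 0.1181]
tool_rot: [0.711, 0.044, -0.7, 0.051]
ft_force: [-0.6, 0.4, -0.6]
grip_width: 0.0001
```

```bash
python3 st.py;python3 -c "
from h import *
snap('wrist','w4');snap('top','t4')"
```

```text
(array([ 0.0211, -0.2146]), np.float64(0.1181)) [-0.64  0.4  -0.61] 3.5167
toolx [ 0.017 -0.009 -1.   ] tooly rig [ 0.006 -1.   ]
0.08311058897637533 1.279109037910601
```

View pics/w4.png

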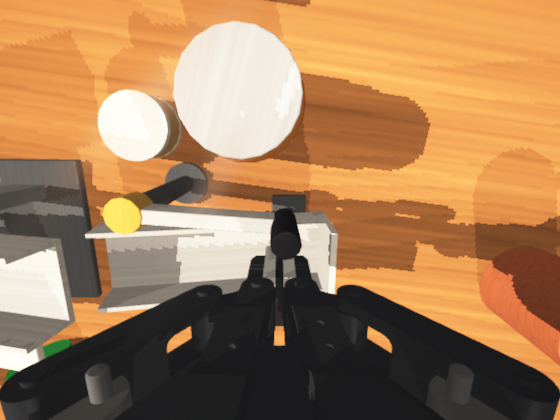

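Request:
{"name": "arm_command", "arguments": {
  "motion": [
    {"x": 0, "y": 0.002, "z": -0.004, "roll": 0, "fingers": 0},
    {"x": 0, "y": 0, "z": -0.004, "roll": 0, "fingers": 0},
    {"x": 0, "y": 0, "z": -0.002, "roll": 0, "fingers": 0},
    {"x": 0, "y": 0, "z": 0, "roll": 0, "fingers": 0}
  ]
}}

```text
clock: 3.95
eef_pos: [0.6175, -0.2915, 0.118]
tool_rot: [0.709, 0.044, -0.702, 0.05]
ft_force: [0.7, 0.1, 0.5]
grip_width: 0.0001
```

```bash
python3 st.py;python3 -c "
from h import *
snap('wrist','w5')"
```

```text
(array([ 0.0273, -0.2158]), np.float64(0.118)) [0.71 0.09 0.5 ] 3.95
toolx [ 0.009 -0.009 -1.   ] tooly rig [ 0.005 -1.   ]
0.08271595976593632 1.3551433696781687
```

View pics/w5.png

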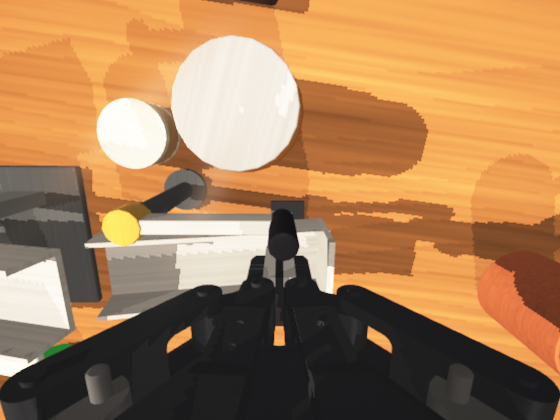

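```bash
python3 - <<'E'
from plan import *
c=load('w5')
a=onz(c,(122,227),.116);b=onz(c,(284,246),.142)
v=R2.T@(b-a)[:2];print(v,np.hypot(*v),np.arctan2(-v[1],-v[0]))
print(proj(c,[W(.045,-.135,.116),W(.045,-.218,.142)]))
E
```

```text
[-0.00020834 -0.08226219] 0.08226245440945652 1.5682636617180628
[[122.61412358 229.65782669]
 [285.98300426 248.65713489]]
```

The bar measures 1.57 rad, so it is fully open. I'll back off towards the robot, rise and go over the right tab.

Request:
{"name": "arm_command", "arguments": {
  "motion": [
    {"x": 0, "y": 0, "z": 0.015, "roll": 0, "fingers": 0},
    {"x": -0.01, "y": 0, "z": 0.015, "roll": 0, "fingers": 0},
    {"x": -0.03, "y": 0, "z": 0, "roll": 0, "fingers": 0},
    {"x": -0.03, "y": 0, "z": 0, "roll": 0, "fingers": 0},
    {"x": 0, "y": -0.03, "z": 0.01, "roll": 0, "fingers": 0},
    {"x": 0, "y": -0.035, "z": 0.015, "roll": 0, "fingers": 0},
    {"x": 0, "y": -0.035, "z": 0.015, "roll": 0, "fingers": 0},
    {"x": 0, "y": -0.035, "z": 0.01, "roll": 0, "fingers": 0},
    {"x": 0, "y": 0, "z": 0, "roll": 0, "fingers": 0}
  ]
}}

```text
clock: 4.75
eef_pos: [0.5199, -0.1641, 0.1874]
tool_rot: [0.713, 0.044, -0.699, 0.048]
ft_force: [-0.6, 0.3, -0.5]
grip_width: 0.0
```

```bash
python3 st.py;python3 -c "
from plan import *
print(delta(W(-.050,-.055,.125)))
snap('wrist','w6')"
```

```text
(array([-0.0532, -0.0769]), np.float64(0.1874)) [-0.61  0.29 -0.48] 4.75
toolx [ 0.02  -0.006 -1.   ] tooly rig [ 0.002 -1.   ]
0.11410017528470323 -0.5342569448852736
[ 0.0623 -0.0224 -0.002 ]
```

View pics/w6.png

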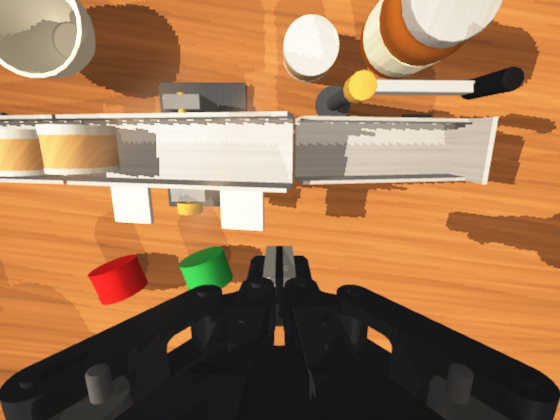

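Request:
{"name": "arm_command", "arguments": {
  "motion": [
    {"x": 0.01, "y": -0.012, "z": 0, "roll": 0, "fingers": 0},
    {"x": 0.02, "y": -0.01, "z": 0, "roll": 0, "fingers": 0},
    {"x": 0.025, "y": 0, "z": 0, "roll": 0, "fingers": 0},
    {"x": 0, "y": 0, "z": 0, "roll": 0, "fingers": 0}
  ]
}}

```text
clock: 5.13
eef_pos: [0.5263, -0.146, 0.1357]
tool_rot: [0.718, 0.041, -0.693, 0.051]
ft_force: [-1.5, 0.3, -1.0]
grip_width: 0.0002
```

```bash
python3 st.py;python3 -c "
from plan import *
print(delta(W(-.050,-.055,.105)))
snap('wrist','w7')"
```

```text
(array([-0.0445, -0.0598]), np.float64(0.1357)) [-1.45  0.35 -1.02] 5.1333
toolx [ 0.037 -0.012 -0.999] tooly rig [ 0.002 -1.   ]
0.11689863130079839 -0.6987908279433932
[ 0.0304 -0.0053  0.0066]
```

View pics/w7.png

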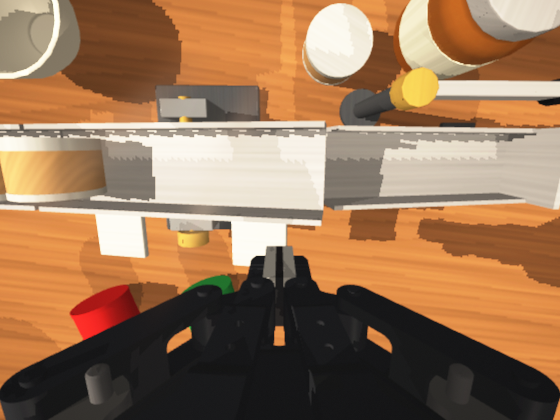

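Request:
{"name": "arm_command", "arguments": {
  "motion": [
    {"x": 0, "y": -0.005, "z": 0.008, "roll": 0, "fingers": 0},
    {"x": 0.012, "y": 0, "z": 0.002, "roll": 0, "fingers": 0},
    {"x": 0.012, "y": 0, "z": 0.001, "roll": 0, "fingers": 0},
    {"x": 0, "y": 0, "z": 0, "roll": 0, "fingers": 0}
  ]
}}

```text
clock: 5.52
eef_pos: [0.5231, -0.147, 0.1189]
tool_rot: [0.723, 0.038, -0.688, 0.052]
ft_force: [0.1, 0.3, -0.1]
grip_width: 0.0003
```

```bash
python3 st.py
```

```text
(array([-0.0479, -0.0604]), np.float64(0.1189)) [ 0.09  0.33 -0.07] 5.5167
toolx [ 0.051 -0.016 -0.999] tooly rig [-0.001 -1.   ]
0.11914516356109467 -0.6765760430604321
```

Request:
{"name": "arm_command", "arguments": {
  "motion": [
    {"x": 0.008, "y": -0.004, "z": 0.005, "roll": 0, "fingers": 0},
    {"x": 0.008, "y": -0.002, "z": 0.002, "roll": 0, "fingers": 0},
    {"x": 0.006, "y": 0, "z": 0.001, "roll": 0, "fingers": 0},
    {"x": 0, "y": 0, "z": 0, "roll": 0, "fingers": 0}
  ]
}}

```text
clock: 5.85
eef_pos: [0.5213, -0.146, 0.1018]
tool_rot: [0.727, 0.036, -0.684, 0.052]
ft_force: [0.3, -0.4, 0.9]
grip_width: 0.0003
```

```bash
python3 st.py
```

```text
(array([-0.0495, -0.0591]), np.float64(0.1018)) [ 0.33 -0.38  0.92] 5.85
toolx [ 0.062 -0.019 -0.998] tooly rig [-0.005 -1.   ]
0.12120668298406652 -0.6766736804431907
```

Request:
{"name": "arm_command", "arguments": {
  "motion": [
    {"x": 0.006, "y": 0, "z": 0.001, "roll": 0, "fingers": 0},
    {"x": 0.006, "y": 0, "z": 0.001, "roll": 0, "fingers": 0},
    {"x": 0.005, "y": 0, "z": 0.001, "roll": 0, "fingers": 0},
    {"x": 0.004, "y": 0, "z": 0.001, "roll": 0, "fingers": 0}
  ]
}}

```text
clock: 6.18
eef_pos: [0.5224, -0.1483, 0.0831]
tool_rot: [0.73, 0.035, -0.681, 0.053]
ft_force: [-0.1, 2.4, 3.4]
grip_width: -0.0002
```

```bash
python3 st.py;python3 -c "
from plan import *
snap('wrist','w8');snap('side','s8')"
```

```text
(array([-0.0487, -0.0616]), np.float64(0.0831)) [-0.13  2.43  3.4 ] 6.1833
toolx [ 0.07  -0.021 -0.997] tooly rig [-0.005 -1.   ]
0.11902625760730277 -0.6645064222654613
```

View pics/w8.png

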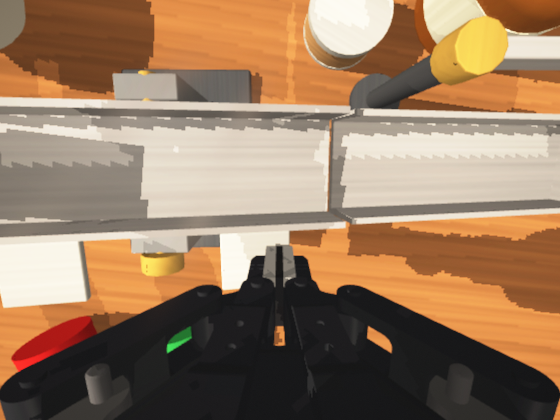

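Force is 3.4 N and the gate is moving. I'll press on to the stop.

Request:
{"name": "arm_command", "arguments": {
  "motion": [
    {"x": 0.004, "y": -0.001, "z": 0.001, "roll": 0, "fingers": 0},
    {"x": 0.004, "y": -0.001, "z": 0.001, "roll": 0, "fingers": 0},
    {"x": 0.003, "y": 0, "z": 0, "roll": 0, "fingers": 0}
  ]
}}

```text
clock: 6.53
eef_pos: [0.5223, -0.1482, 0.0794]
tool_rot: [0.731, 0.033, -0.679, 0.054]
ft_force: [-11.6, 3.4, 25.4]
grip_width: -0.0001
```

```bash
python3 st.py;python3 -c "
from plan import *
snap('side','s9')"
```

```text
(array([-0.0488, -0.0615]), np.float64(0.0794)) [-11.61   3.41  25.37] 6.5333
toolx [ 0.076 -0.026 -0.997] tooly rig [-0.006 -0.999]
0.11916664801864656 -0.6646495416754244
```

View pics/s9.png

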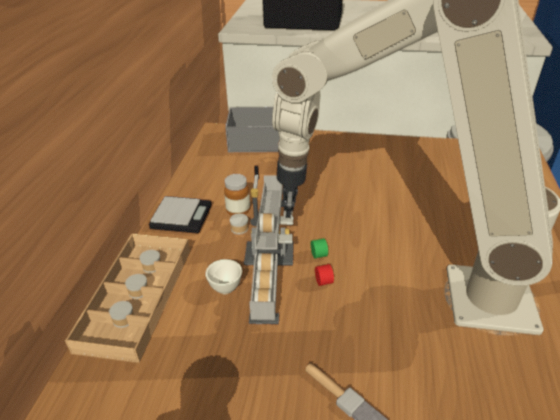

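Request:
{"name": "arm_command", "arguments": {
  "motion": [
    {"x": 0, "y": 0, "z": 0, "roll": 0, "fingers": 0},
    {"x": 0.001, "y": 0, "z": 0, "roll": 0, "fingers": 0},
    {"x": 0, "y": 0, "z": 0, "roll": 0, "fingers": 0},
    {"x": -0.02, "y": 0, "z": 0.005, "roll": 0, "fingers": 0},
    {"x": -0.03, "y": 0, "z": 0.01, "roll": 0, "fingers": 0},
    {"x": -0.035, "y": 0, "z": 0.03, "roll": 0, "fingers": 0},
    {"x": -0.03, "y": 0, "z": 0.03, "roll": 0, "fingers": 0},
    {"x": -0.01, "y": 0, "z": 0.03, "roll": 0, "fingers": 0},
    {"x": 0, "y": 0, "z": 0.03, "roll": 0, "fingers": 0},
    {"x": 0, "y": 0, "z": 0.03, "roll": 0, "fingers": 0},
    {"x": 0, "y": 0, "z": 0, "roll": 0, "fingers": 0},
    {"x": 0, "y": 0, "z": 0, "roll": 0, "fingers": 0},
    {"x": 0, "y": 0, "z": 0, "roll": 0, "fingers": 0},
    {"x": 0, "y": 0, "z": 0, "roll": 0, "fingers": 0},
    {"x": 0, "y": 0, "z": 0, "roll": 0, "fingers": 0}
  ]
}}

```text
clock: 7.83
eef_pos: [0.3426, -0.1641, 0.1856]
tool_rot: [0.726, 0.036, -0.685, 0.054]
ft_force: [0.4, -0.9, -0.6]
grip_width: 0.0001
```

```bash
python3 st.py;python3 -c "
from plan import *
a=snap('top','t10')['frame'][130:260,180:390,::-1]; cv2.imwrite('pics/tc10.png',cv2.resize(a,None,fx=3.8,fy=3.8))
a=snap('side','s10')['frame'][165:325,210:340,::-1]; cv2.imwrite('pics/sc10.png',cv2.resize(a,None,fx=3.75,fy=3.75))"
```

```text
(array([-0.229 , -0.0542]), np.float64(0.1856)) [ 0.4  -0.86 -0.62] 7.8333
toolx [ 0.059 -0.022 -0.998] tooly rig [-0.003 -1.   ]
0.2856652586507502 -0.28676262294866267
```

View pics/tc10.png

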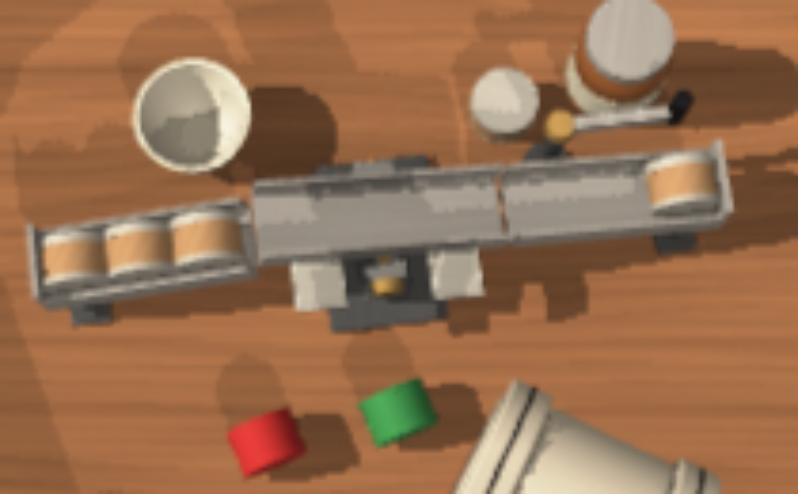

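View pics/sc10.png

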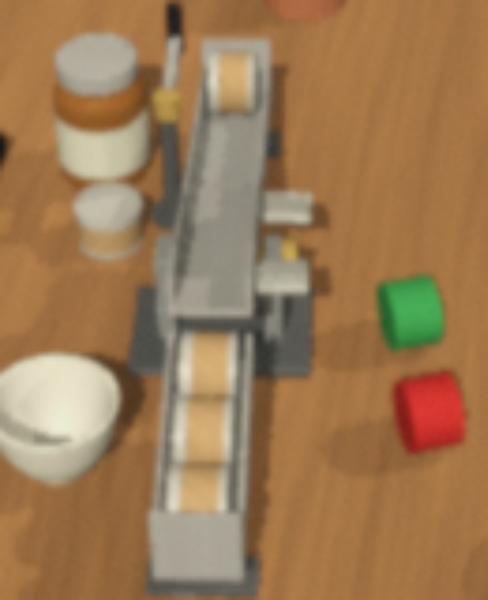

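```bash
python3 - <<'E'
from plan import *
s=load('s10');t=load('t10')
for th in (-.2,.1,.15,.2):
    P=[W(-.045,y*np.cos(th)-.006*np.sin(th),.085+y*np.sin(th)+.006*np.cos(th)) for y in(-.05,.05)]
    print(th,proj(s,P).round(1).tolist(),proj(t,P).round(1).tolist())
for n in('s0','s10'):
    c=load('side0' if n=='s0' else n);g=c['frame'].astype(int);m=((g.min(2)>150)&(g.max(2)-g.min(2)<40)).astype(np.uint8)
    z=np.zeros_like(m);z[205:255,281:296]=m[205:255,281:296]
    k,l,st,ce=cv2.connectedComponentsWithStats(z);print(n,[(ce[i].round(1).tolist(),st[i].tolist()) for i in range(1,k) if st[i,4]>20])
E
```

```text
-0.2 [[285.4, 213.7], [284.4, 243.8]] [[299.1, 200.0], [263.0, 205.9]]
0.1 [[285.4, 217.4], [284.4, 239.1]] [[299.8, 200.9], [263.2, 204.8]]
0.15 [[285.5, 218.2], [284.4, 238.2]] [[299.7, 201.1], [263.3, 204.6]]
0.2 [[285.5, 218.9], [284.4, 237.2]] [[299.6, 201.3], [263.6, 204.4]]
s0 [([286.2, 213.9], [281, 209, 12, 11, 126]), ([285.9, 244.5], [281, 239, 11, 12, 130])]
s10 [([286.2, 222.0], [281, 221, 11, 3, 21]), ([285.7, 240.2], [281, 238, 11, 5, 44])]
```

```bash
python3 - <<'E'
from plan import *
t=load('t10');u=((683+.5)/3.8-.5+180,(184+.5)/3.8-.5+130)
P=onz(t,u,.085);print('tin top-ish rig',R2.T@(P[:2]-p))
from workcell import job_done
print(job_done())
E
```

```text
tin top-ish rig [-0.00220799 -0.22043719]
the job is handed in; nothing more can be done
None
```

I swung the stop bar fully open and rocked the gate over to the right, and the waiting tin rolled down the right chute to the end stop. I used shut fingertips throughout, touching only the knob and the right tab. I handed the job in at about 8 s; no verdict came back.

What the last checks showed:
- **Bar:** it measured about 1.57 rad open in the wrist view, and the gate still sloped left at that point. The final pictures show it still open.
- **Gate:** the tab went down to its stop, with 25 N upward on the tool and the tip at 79 mm where about 78–81 mm was expected.
- **Gate angle, weaker check:** my colour mask for the tabs only caught slivers in the last side view. Their spacing there (18.2 px, against 18.3 px predicted for 0.20 rad) is only rough support.
- **Tin:** it sits at about rig y = -0.220 m, against the end stop in both outside views. I did not work out its exact distance from the pocket, and I did not measure its speed.
- **Everything else:** the three left-chute tins, spare, bowl and jar look unmoved in the before and after crops. I did not re-check the mug and brush, but the fingers never went near them.
- **Arm:** it was clear of everything, with the tip about 0.18 m from the gate's pivot on the robot's side.

While pushing the knob, the arm drifted up by about 18 mm, and I corrected that before carrying on. The tool also tilted a few degrees while pressing the tab, with no visible harm.

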